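# Load the socket cassette and unclip it from its bench dock

## Robot

A 6-joint arm with a two-finger parallel gripper is mounted at the origin on the work surface. World frame = base frame: x ahead of the robot, y to its left, z up, the work surface at z = 0. Lengths are in m, angles in rad, forces in N, time in s.
With the tool pointing down it reaches from about 0.275 to 0.875 m from the base axis. Payload 12.5 kg.
Tool frame: the origin (TCP) lies at the very end of the fingers, on their centre line; the grasp point (between the pads) lies 19 mm behind it; z points along the fingers, y is the line along which they close (so a half turn about z gives the same grasp; the last joint's range is limited). The gripper opens to 85 mm and grips with 20 to 120 N. Pads are 22 mm wide; open, the fingers measure 114 mm over their backs; the gripper's body (76 mm by 85 mm) begins 54 mm behind the grasp point. The pads swing forward as they close: fully open they stand 13 mm farther back than shut.
Start: joints at [1.159, 0.351, 1.652, -0, 1.139, -0.085], TCP at [0.177, 0.521, 0.231] pointing down, gripper open.
Joint ranges: [-2.75, 2.75], [-0.79, 2.1], [0.01, 2.65], [-1.57, 4.71], [0.07, 3.14], [-2.87, 2.87]. Speed limits (rad/s): [2.22, 2.22, 2.79, 3.14, 3.14, 3.14].

## Interface

Orientations are given as a 3x3 rotation matrix whose columns are the frame's x, y, z axes.
In Python, from bench import manip gives the robot as it stands. Calls block until the motion is done:
- manip.move_ptp(position, orientation): joint-space move of the TCP to a pose.
- manip.move_l(position, attitude=None, max_speed=0.15): straight line of the TCP; attitude=None keeps the orientation; max_speed is the mean speed in m/s.
- manip.move_j(angles): joint-space move.
- manip.set_gripper(opening, effort=None): opening from 0.0 (shut) to 1.0 (fully open); effort is the grip in N (None keeps the last); returns when the fingers have stopped.
- manip.dwell(seconds).
- manip.inverse_kinematics(position, orientation): joint angles nearest the present ones, or None.
- manip.grab_frame(name): name is "side" or "top"; returns (picture, depth): 420x560x3 uint8, red, green, blue; 420x560 float32, m along the optical axis (not along the pixel's ray), 0 where there is no reading.
- manip.get_calibration(name): a dict with "camera_matrix" (3x3 intrinsics, pixels), "k1" (the pictures are not rectified: a ray, as slopes to the right and down, at radius r is drawn at 1 + k1 r^2 times it, then the intrinsics apply), "R" (3x3) and "t" (3): a world point X has camera coordinates R X + t. Camera axes: x right, y down, z forward; pixel columns grow to the right and rows downward; lengths in m; the calibration is good to about 2 mm. A picture is of the moment at which its call begins. get_calibration takes no time and is no camera call.
A pose or a line that the arm cannot do raises manip.Unreachable and nothing moves.
- manip.sign_off(): hands the job in; it is judged then, once.
Trained networks look in the newest picture that a camera, given by its name, has taken for a name from the list of things; names that differ only in an ending like _2 or _b are one class to them, and where a whole thing is asked for, a point or a joint stands for the part that bears it (a point fixed in the world has none). Each returns a list of dicts, best first, with "confidence" (0 to 1); they miss things now and then, are a little off and sometimes report something else, mostly with a low value. They report only what shows in the picture. A call takes as long as a camera call.
- manip.look_for(camera, name): "at" ([x, y, z] in m, in world coordinates, good to about 4 mm: the middle of the surface that is visible of it).
Readings, each from a call of its own:
- manip.current_time(): time.
- manip.current_qpos(): joint angles.
- manip.current_joint_vel(): joint speeds.
- manip.current_joint_torque(): joint torques, N m.
- manip.current_ee_pos(): TCP position.
- manip.current_tcp_rot(): TCP orientation.
- manip.current_force(): force on the tool from outside, world axes, zero at the start.
- manip.current_ft_torque(): the same for the moment, N m.
- manip.current_grip_width(): opening from 0.0 (shut) to 1.0 (fully open).
- manip.current_grip_force(): force on a finger pad.
Only numpy, scipy, OpenCV 4.12 (cv2) and the standard library are available. Lean on these libraries where they do the work, as an engineer would, in place of code of your own. Each camera call takes 0.05 s, during which the arm holds its last target. There are 200 camera calls.

## Task

On the ski-binding bench, stand the two steel sockets from the tray in the cassette's two bores, each in the bore of its own size, all the way down, while the cassette stays clipped in its dock. Then squeeze the cassette's two opposed side catches together and lift it straight up, level, until its underside is about 10 cm above the bench, and finish while holding it there by the pinched catches, with both sockets still in place; do not put it down or let go. Leave the bottle, jar, screwdriver and ski binding alone.

Things in the scene. Friction and masses are not known exactly. Their poses are not given: they have to be found in the camera images.
- dock: Fixed aluminium bench plate, 136 x 92 x 6 mm; origin at the centre of its underside, x along its length and the cassette's, z up. The cassette stands on it, located by low walls with up to 2 mm of play. At the middle of each long side a keeper ledge, 30 mm long, 29.5 to 42 mm off the centre line, top 27 mm above the bench, under which a catch hooks.
- cassette_grip (a point): Midway between the finger tabs of the two catches, 47 mm above the cassette's underside (53 mm above the bench while docked); x along its length, y from catch to catch. Tabs: black, upright, 24 mm wide (x), 5 mm thick, tops 72 mm above the bench; 57 mm over their outer faces, 43 mm fully squeezed. Pinch along y, fingertips above the keepers (27 mm over the bench).
- cassette: Grey plastic block, 100 (x) x 32 (y) x 30 (z) mm, with two round bores in its top, 64 mm apart, and an upright sprung catch at the middle of each long side (+y and -y); origin at the centre of its underside, 6 mm above the bench while docked. About 0.16 to 0.26 kg empty.
- catch_p (a joint): Travel of the catch on the cassette's +y side: 0 = out, hooked under its keeper; 0.007 m = squeezed fully in, at its stop. A spring pushes it out (2.7 N at 0, 6 N at the stop). It clears the keeper from about 4 mm; a grip of 30 N or more holds both catches at their stops and carries the cassette by friction.
- catch_n (a joint): The same for the catch on the -y side: 0 = out, 0.007 m = squeezed fully in.
- bore_large (a point): Centre of the mouth of the larger bore (22 mm wide, 24 mm deep), in the cassette's top face, 30 mm above its underside and 32 mm from its middle towards +x; z up. A socket standing home reaches 36 mm above this point.
- bore_small (a point): Centre of the mouth of the smaller bore (17 mm wide, 24 mm deep), in the cassette's top face, 32 mm from its middle towards -x; z up.
- socket_large_mid (a point): Centre of the larger socket, a plain steel cylinder 19 mm in diameter and 60 mm tall, about 60 g, standing upright in the tray; the point lies half-way up, 30 mm above its foot. It fits only the larger bore.
- socket_small_mid (a point): Centre of the smaller socket, a steel cylinder 14 mm in diameter and 60 mm tall, about 35 g, standing upright in the tray; the point lies half-way up, 30 mm above its foot. It belongs in the smaller bore.
- tray: Low open dark steel tray, fixed, 140 (x) x 190 (y) x 14 mm, wall and floor 3 mm; origin at the centre of its underside. The two sockets stand on its floor 64 to 125 mm apart, roughly along its y, in either order.
- bottle: White bottle, 60 mm wide, 170 mm tall, to be left alone; origin at the centre of its underside.
- jar: Lidded glass jar, 64 mm wide, 75 mm tall, to be left alone; origin at the centre of its underside.
- screwdriver: Screwdriver with a black handle lying on the bench, 200 mm long along its x, to be left alone.
- binding: Ski-binding heel piece with a black lever, about 135 x 56 x 50 mm, to be left alone; origin at the centre of its underside.

How it is judged:
On the way, in this order (a step that is already met when the one before it is completed fails the run):
1. both sockets stand home in their own bores, let go, with the cassette still clipped in the dock (horizontal distance between socket_large_mid and bore_large below 0.006 m and z of socket_large_mid in the frame of bore_large below 0.01 m and horizontal distance between socket_small_mid and bore_small below 0.006 m and z of socket_small_mid in the frame of bore_small below 0.01 m and z of cassette_grip in the frame of dock below 0.058 m and contact force between each of socket_large, socket_small and the fingers below 0.2 N), for 0.2 s.
2. the fingers squeeze both catches in (value of joint each of catch_p, catch_n above 0.0055 m and contact force between each of catch_p_c0, catch_n_c0 and the fingers above 2 N), for 0.05 s.
At the end, for the whole second after the job is handed in: Fingers hold the cassette by both catches (each in over 5.5 mm, over 2 N), still (under 30 mm/s), level within 0.2 rad, underside 70 to 180 mm above the bench, touching no dock, tray or bystander; each socket in its bore (within 6 mm of its axis, centre under 10 mm above its mouth) (all of step 2 and horizontal distance between socket_large_mid and bore_large below 0.006 m and z of socket_large_mid in the frame of bore_large below 0.01 m and horizontal distance between socket_small_mid and bore_small below 0.006 m and z of socket_small_mid in the frame of bore_small below 0.01 m and height (world z) of cassette_grip between 0.117 and 0.227 m and angle between cassette_grip's own z axis and vertical below 0.2 rad and linear speed of cassette below 0.03 m/s and contact force between cassette and dock below 0.1 N and contact force between cassette and tray below 0.1 N and contact force between cassette and bottle below 0.1 N and contact force between cassette and jar below 0.1 N and contact force between cassette and binding below 0.1 N); the arm keeps its last pose, push and grip.
It fails at once if a bystander is moved more than 25 mm (distance of any of bottle, jar, screwdriver, binding from where it was at the start of the episode above 0.025 m).
It fails at once if the cassette is pulled up out of the dock without its catches squeezed (z of cassette_grip in the frame of dock above 0.07 m and value of joint any of catch_p, catch_n below 0.003 m).
It also fails if it takes over 67 s, if anything falls off the work surface, if the arm or the gripper's body presses on something with over 40 N, if the wrist force passes 120 N, or if a joint passes its speed limit or range.

## Working session

There is one attempt and no reset: what is moved stays moved. The work goes in short steps, each a Python script; the robot and the scene stay as the last script left them, time stands still between calls to the robot, and variables do not carry over. Pictures are saved under pics/ and viewed, at most 10 in all, crops included, and the job is handed in when it is done.

```bash
mkdir -p pics; ls
python3 - <<'E'
from bench import manip
import cv2,numpy as np
for c in ("side","top"):
    p,d=manip.grab_frame(c); cv2.imwrite(f"pics/{c}0.png",p[:,:,::-1]); np.save(f"pics/{c}0.npy",d)
    k=manip.get_calibration(c); print(c,{a:np.round(b,4).tolist() for a,b in k.items()})
    for n in ("dock","cassette_grip","cassette","catch_p","bore_large","bore_small","socket_large_mid","socket_small_mid","tray","bottle","jar","screwdriver","binding"):
        print(n,[(np.round(o["at"],4).tolist(),round(o["confidence"],2)) for o in manip.look_for(c,n)[:3]])
print(manip.current_time(),manip.current_tcp_rot())
E
```

```text
pics
side {'camera_matrix': [[397.8319, 0.0, 274.9822], [0.0, 397.8319, 208.1235], [0.0, 0.0, 1.0]], 'k1': -0.0178, 'R': [[-0.9845, -0.1742, 0.018], [-0.1423, 0.7358, -0.6621], [0.1022, -0.6544, -0.7492]], 't': [0.5705, 0.1081, 0.9008]}
dock [([0.5064, -0.1198, 0.0036], 0.93)]
cassette_grip [([0.5024, -0.1398, 0.0339], 0.63)]
cassette [([0.5001, -0.144, 0.0342], 0.95)]
catch_p [([0.4995, -0.1228, 0.0526], 0.63), ([0.4277, -0.4056, 0.0192], 0.34)]
bore_large [([0.5085, -0.1437, 0.0323], 0.89), ([0.6679, 0.412, 0.1145], 0.19)]
bore_small [([0.5034, -0.1418, 0.0362], 0.96)]
socket_large_mid [([0.4879, 0.1746, 0.0409], 0.77), ([0.504, -0.1449, 0.0317], 0.43), ([0.4982, -0.1228, 0.051], 0.23)]
socket_small_mid [([0.4998, -0.14, 0.0339], 0.61), ([0.5218, 0.2475, 0.0455], 0.55)]
tray [([0.5151, 0.2209, 0.0033], 0.79), ([0.4998, -0.1413, 0.0341], 0.32)]
bottle [([0.6673, 0.4121, 0.1161], 0.7)]
jar [([0.7527, 0.018, 0.0549], 0.8)]
screwdriver [([0.5018, -0.1402, 0.0344], 0.69), ([0.4245, -0.4072, 0.0185], 0.58), ([0.4976, -0.1234, 0.0505], 0.23)]
binding [([0.7365, -0.2388, 0.0303], 0.91)]
to
[... 277 characters left out ...]
_grip [([0.499, -0.1507, 0.0382], 0.81)]
cassette [([0.4997, -0.152, 0.0361], 0.91), ([0.7364, -0.2573, 0.0382], 0.67)]
catch_p [([0.5034, -0.1771, 0.0598], 0.38)]
bore_large [([0.5011, -0.1478, 0.0378], 0.94)]
bore_small [([0.4986, -0.1549, 0.0335], 0.72)]
socket_large_mid [([0.4863, 0.1615, 0.0613], 0.44)]
socket_small_mid []
tray [([0.5121, 0.2087, 0.0042], 0.77)]
bottle [([0.6718, 0.3843, 0.1107], 0.78)]
jar [([0.7485, 0.0004, 0.0746], 0.97)]
screwdriver [([0.4268, -0.4163, 0.0207], 0.73)]
binding [([0.7358, -0.2565, 0.0389], 0.86)]
1.4 [[-9.47078284e-01  3.21002685e-01  1.00366920e-05]
 [ 3.21002685e-01  9.47078284e-01  1.74632535e-05]
 [-3.89978180e-06  1.97608733e-05 -1.00000000e+00]]
```

View pics/side0.png

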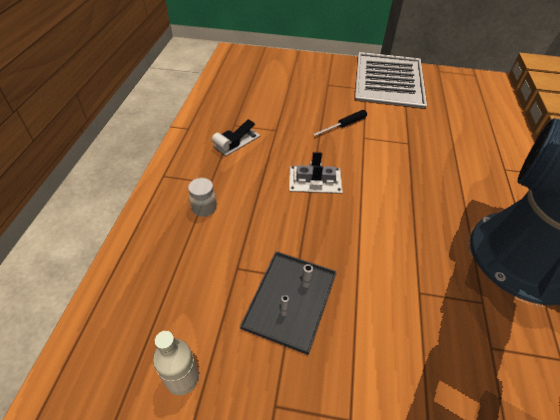

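View pics/top0.png

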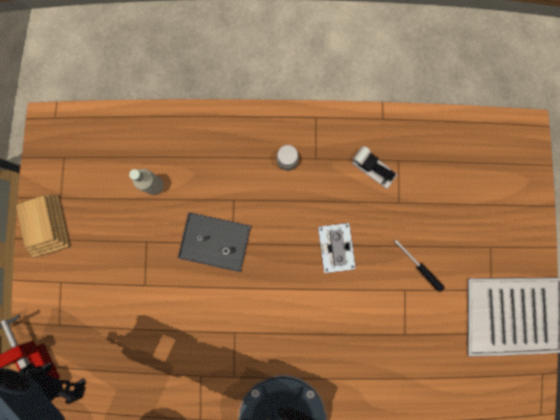

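Run:
```python
import cv2,numpy as np
s=cv2.imread("pics/side0.png");t=cv2.imread("pics/top0.png")
f=lambda im,u,v:cv2.resize(im[v:v+50,u:u+66],(396,300),interpolation=cv2.INTER_CUBIC)
# offsets printed: side cass (283,147), top cass (304,222), side sock(265,262), top sock(184,220)
cv2.imwrite("pics/comp0.png",np.vstack([np.hstack([f(s,283,147),f(t,304,222)]),np.hstack([f(s,265,262),f(t,184,220)])]))
```

```text
(no output)
```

View pics/comp0.png

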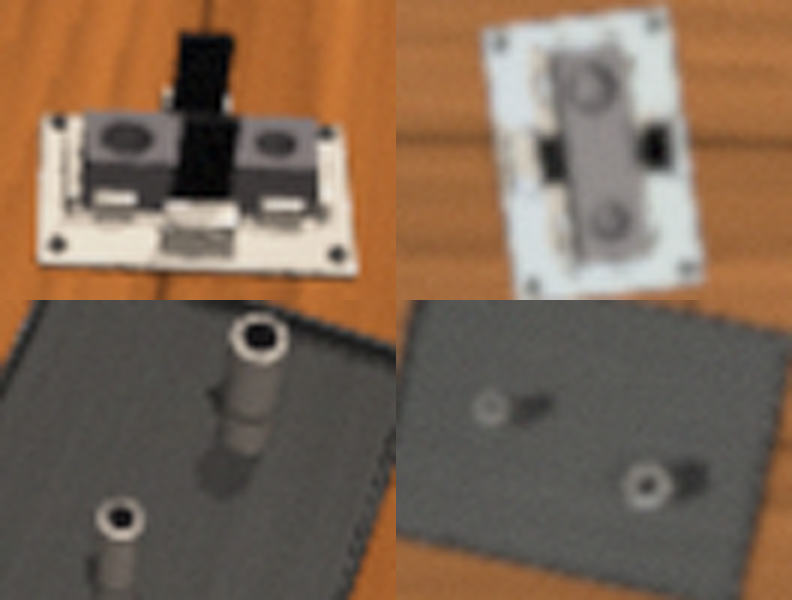

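```bash
cat > h.py <<'E'
from bench import manip
import cv2,numpy as np
def nrm(c,uv):
    k=manip.get_calibration(c); K=np.array(k["camera_matrix"])
    return cv2.undistortPoints(np.array([[uv]],float),K,np.array([k["k1"],0,0,0,0.]))[0,0]
def P(c):
    k=manip.get_calibration(c); return np.c_[np.array(k["R"]),np.array(k["t"])]
def tri(us,ut):
    X=cv2.triangulatePoints(P("side"),P("top"),nrm("side",us),nrm("top",ut))[:,0]; return X[:3]/X[3]
def onz(c,uv,z):
    p=P(c);R=p[:,:3];t=p[:,3];d=R.T@np.r_[nrm(c,uv),1];o=-R.T@t
    return o+d*(z-o[2])/d[2]
def proj(c,X):
    k=manip.get_calibration(c)
    p=P(c)@np.r_[X,1]; s=p[:2]/p[2]; s=s*(1+k["k1"]*(s@s)); return (np.array(k["camera_matrix"])@np.r_[s,1])[:2]
E
python3 - <<'E'
from h import *
c=lambda u0,v0,x,y:(u0+(x+.5)/6-.5,v0+(y+.5)/6-.5)
pts={"bl":(c(283,147,127,139),c(304,222,196,86),.036),"bs":(c(283,147,277,144),c(304,222,213,222),.036),
"sl":(c(265,262,260,37),c(184,220,251,186),.063),"ss":(c(265,262,121,219),c(184,220,95,107),.063)}
r={}
for n,(a,b,z) in pts.items():
    r[n]=tri(a,b); print(n,r[n].round(4),onz("side",a,z).round(4),onz("top",b,z).round(4))
print(r["bl"]-r["bs"],np.linalg.norm(r["bl"]-r["bs"]))
# dock corner holes in side / top at z=.006
for n,cc,q in (("side",(283,147),[(59,122),(326,132),(57,243),(337,254)]),("top",(304,222),[(102,42),(259,22),(137,287),(292,268)])):
    w=[onz(n,c(*cc,*x),.006) for x in q]; print(n,np.round(w,4).tolist(),np.mean(w,0).round(4))
E
```

```text
bl [ 0.5312 -0.1472  0.035 ] [ 0.5308 -0.146   0.036 ] [ 0.5314 -0.147   0.036 ]
bs [ 0.467  -0.1556  0.0358] [ 0.4671 -0.1554  0.036 ] [ 0.4669 -0.1556  0.036 ]
sl [0.4841 0.1653 0.0627] [0.4845 0.1655 0.063 ] [0.4837 0.1653 0.063 ]
ss [0.5193 0.24   0.0618] [0.5193 0.2407 0.063 ] [0.5191 0.2398 0.063 ]
[ 0.06415572  0.0084107  -0.00088432] 0.06471072979225476
side [[0.5643, -0.1836, 0.006], [0.4453, -0.2004, 0.006], [0.554, -0.1079, 0.006], [0.4351, -0.1244, 0.006]] [ 0.4997 -0.1541  0.006 ]
top [[0.5538, -0.1047, 0.006], [0.5649, -0.1818, 0.006], [0.4348, -0.1229, 0.006], [0.445, -0.1985, 0.006]] [ 0.4996 -0.152   0.006 ]
```

```bash
cat >> h.py <<'E'
A=0.138
def rot(a=A,flip=1):
    y=flip*np.array([-np.sin(a),np.cos(a),0]); z=np.array([0,0,-1.]); return np.c_[np.cross(y,z),y,z]
def orient():
    q=manip.current_qpos(); best=None
    for f in (1,-1):
        j=manip.inverse_kinematics([.5,0,.13],rot(A,f))
        if j is not None and (best is None or abs(j[5])<best[0]): best=(abs(j[5]),f)
    return rot(A,best[1])
def pick(xy,tag):
    R=orient(); manip.set_gripper(0.6,30)
    manip.move_ptp([*xy,.095],R); manip.move_l([*xy,.031],max_speed=.12)
    manip.set_gripper(0.,30); print("grip",manip.current_grip_width(),manip.current_grip_force(),manip.current_time())
    manip.move_l([*xy,.11],max_speed=.2)
def shot(tag):
    for c in ("side","top"):
        p,_=manip.grab_frame(c); cv2.imwrite(f"pics/{c}_{tag}.png",p[:,:,::-1])
E
python3 - <<'E'
from h import *
pick((.4841,.1654),"L")
R=manip.current_tcp_rot(); b=(.5312,-.1470)
manip.move_ptp([*b,.11],R); manip.move_l([*b,.068],max_speed=.12)
shot("L1"); print(manip.current_ee_pos(),manip.current_grip_width(),manip.current_force(),manip.current_time())
s=cv2.imread("pics/side_L1.png");t=cv2.imread("pics/top_L1.png")
f=lambda im,u,v:cv2.resize(im[v:v+75,u:u+66],(396,450),interpolation=cv2.INTER_CUBIC)
cv2.imwrite("pics/comp1.png",np.hstack([f(s,270,122),f(t,304,210)]))
E
```

```text
grip 0.21102231377843295 29.172130823135376 4.6917
[ 0.53173906 -0.14688983  0.06880142] 0.21466016816139538 [ 0.03052546 -0.57500641 -0.17896252] 7.0333
```

View pics/comp1.png

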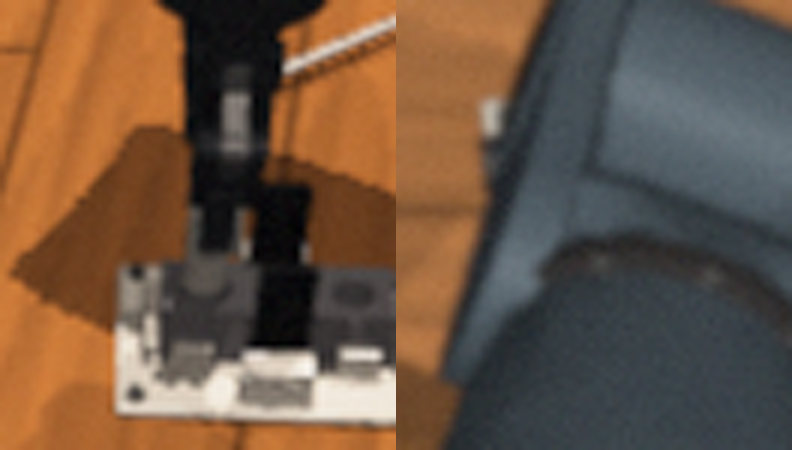

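```bash
cat >> h.py <<'E'
def insert(b,zend=.055,tol=6):
    offs=[(0,0)]+[(r*np.cos(k*np.pi/4),r*np.sin(k*np.pi/4)) for r in (.0012,.0024) for k in range(8)]
    for dx,dy in offs:
        p=[b[0]+dx,b[1]+dy]
        manip.move_l([*p,.068],max_speed=.1); manip.move_l([*p,.060],max_speed=.04)
        f=np.array(manip.current_force()); print("try",dx,dy,f.round(1),np.round(manip.current_ee_pos(),4),flush=True)
        if abs(f[2])<tol:
            manip.move_l([*p,zend],max_speed=.05); print("in",np.round(manip.current_force(),1),np.round(manip.current_ee_pos(),4)); return True
    return False
E
python3 - <<'E'
from h import *
ok=insert((.5308,-.1470)); print(ok,manip.current_time(),manip.current_grip_width())
E
```

```text
try 0 0 [-0.4 -0.2 -0.4] [ 0.5306 -0.1469  0.0596]
in [-0.   0.6 -0.5] [ 0.5306 -0.1469  0.0546]
True 7.8833 0.2125408404092062
```

Run:
```python
from h import *
b=(.5308,-.1470)
manip.move_l([*b,.043],max_speed=.06); print(np.round(manip.current_force(),1))
manip.set_gripper(0.6); manip.dwell(.2); manip.move_l([*b,.12],max_speed=.2)
pick((.5193,.2402),"S")
p=manip.current_ee_pos(); shot("S0")
s=cv2.imread("pics/side_S0.png");t=cv2.imread("pics/top_S0.png")
f=lambda im,u,v:cv2.resize(im[v:v+75,u:u+66],(396,450),interpolation=cv2.INTER_CUBIC)
cv2.imwrite("pics/comp2.png",np.hstack([f(s,280,122),f(t,304,210)])); print(manip.current_time())
```

```text
[-0.5 -0.  -0.9]
grip 0.15272886047185139 29.225484430789948 12.15
12.7917
```

View pics/comp2.png

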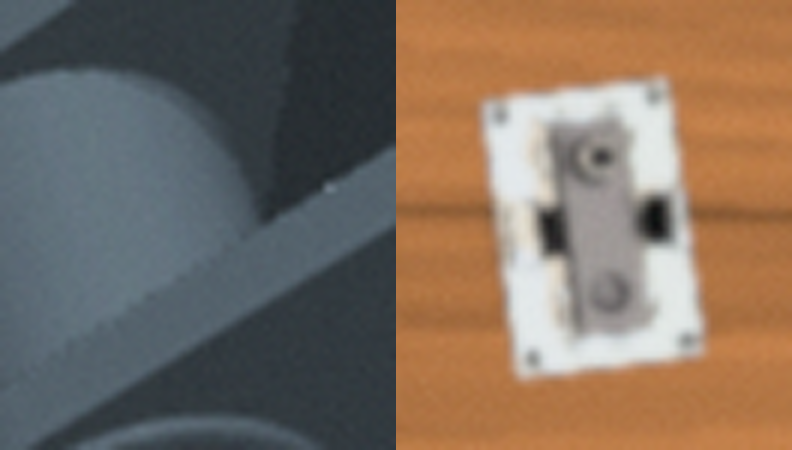

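The top view shows the large socket standing in its bore (top at crop pixel 600,155) and the empty small bore (610,290). The side camera is blocked by the arm. Next is the small socket.

Run:
```python
from h import *
b=(.4669,-.1556); R=manip.current_tcp_rot()
manip.move_ptp([*b,.12],R)
if insert(b):
    p=manip.current_ee_pos()[:2]
    manip.move_l([*b,.043],max_speed=.06); print(np.round(manip.current_force(),1))
    manip.set_gripper(0.6); manip.dwell(.2); manip.move_l([*b,.12],max_speed=.2)
    manip.move_ptp([.45,.10,.2],R)
shot("S1")
s=cv2.imread("pics/side_S1.png");t=cv2.imread("pics/top_S1.png")
f=lambda im,u,v:cv2.resize(im[v:v+75,u:u+66],(396,450),interpolation=cv2.INTER_CUBIC)
cv2.imwrite("pics/comp3.png",np.hstack([f(s,283,122),f(t,304,210)])); print(manip.current_time())
```

```text
try 0 0 [0.1 0.3 0. ] [ 0.4668 -0.1556  0.0599]
in [ 0.3  0.2 -0.2] [ 0.4668 -0.1556  0.0547]
[ 0.6 -1.   0.3]
18.2167
```

View pics/comp3.png

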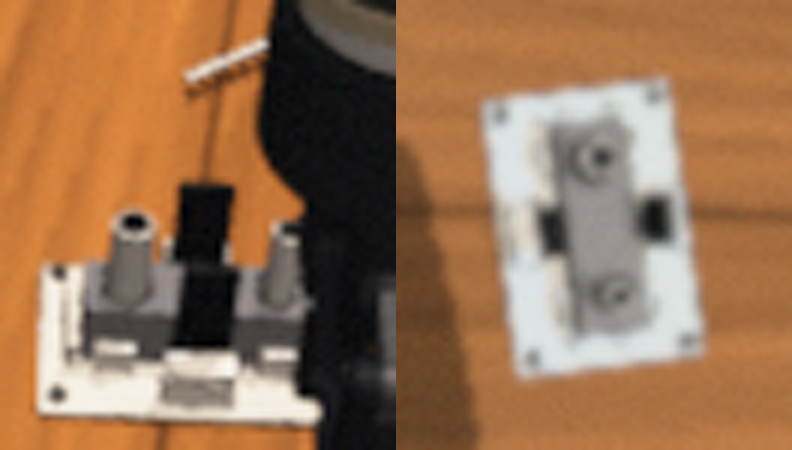

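Both sockets are seated: their tops show at crop pixels (134,224) and (287,232), level with the tabs. Next I'll grip the catches.

Run:
```python
from h import *
c=lambda u0,v0,x,y:(u0+(x+.5)/6-.5,v0+(y+.5)/6-.5)
print(tri(c(283,122,134,224),c(304,210,204,156)),tri(c(283,122,287,232),c(304,210,222,296)))
g=(.4989,-.1513); R=manip.current_tcp_rot(); manip.set_gripper(1.0)
manip.move_ptp([*g,.13],R); manip.move_l([*g,.034],max_speed=.1)
print(np.round(manip.current_ee_pos(),4),np.round(manip.current_force(),1))
manip.set_gripper(0.,70); manip.dwell(.4)
print(manip.current_grip_width(),manip.current_grip_force(),np.round(manip.current_force(),1),manip.current_time())
```

```text
[ 0.53049899 -0.14588898  0.07314016] [ 0.46667235 -0.15479014  0.07189713]
[ 0.4993 -0.1514  0.0345] [-0.5 -0.1  0.1]
0.42969637254419396 69.11790490150452 [-4.8  1.1 19.7] 21.7167
```

Run:
```python
from h import *
shot("G")
s=cv2.imread("pics/side_G.png")
cv2.imwrite("pics/comp4.png",cv2.resize(s[125:200,270:370],(800,600),interpolation=cv2.INTER_CUBIC)); print(manip.current_time(),manip.current_ee_pos(),manip.current_force(),manip.current_grip_width())
```

```text
21.8167 [ 0.49945693 -0.15160276  0.03551054] [-5.67337621  1.27006089 19.13438801] 0.431196758291643
```

View pics/comp4.png

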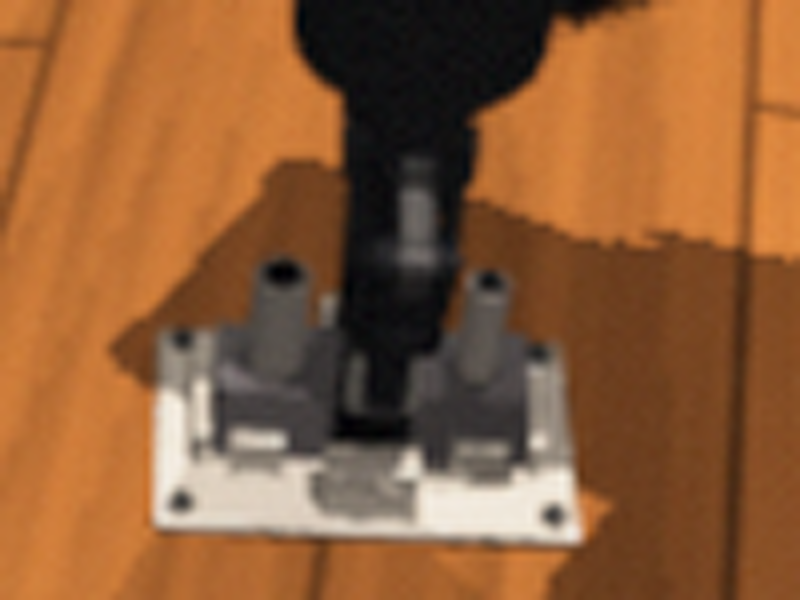

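The side view shows the finger squarely on the catch tab, both sockets up and the catch pulled in from its keeper. I'll make a short test lift before the full one.

Run:
```python
from h import *
g=manip.current_ee_pos()[:2]
for z in (.038,.042,.046):
    manip.move_l([*g,z],max_speed=.02); f=np.array(manip.current_force())
    print(np.round(manip.current_ee_pos(),4),f.round(1),manip.current_grip_width(),manip.current_grip_force())
    if f[2]<-12: break
shot("G2")
s=cv2.imread("pics/side_G2.png")
cv2.imwrite("pics/comp5.png",cv2.resize(s[115:190,270:370],(800,600),interpolation=cv2.INTER_CUBIC)); print(manip.current_time())
```

```text
[ 0.4993 -0.1515  0.0378] [-0.6  0.2 -2.3] 0.42517334310390015 70.51178455352783
[ 0.4995 -0.1516  0.0421] [ 0.5  0.3 -3.5] 0.4241863591198726 70.5123782157898
[ 0.4995 -0.1516  0.0462] [-0.5  0.4 -2.4] 0.4245650731539385 70.5121922492981
22.9667
```

View pics/comp5.png

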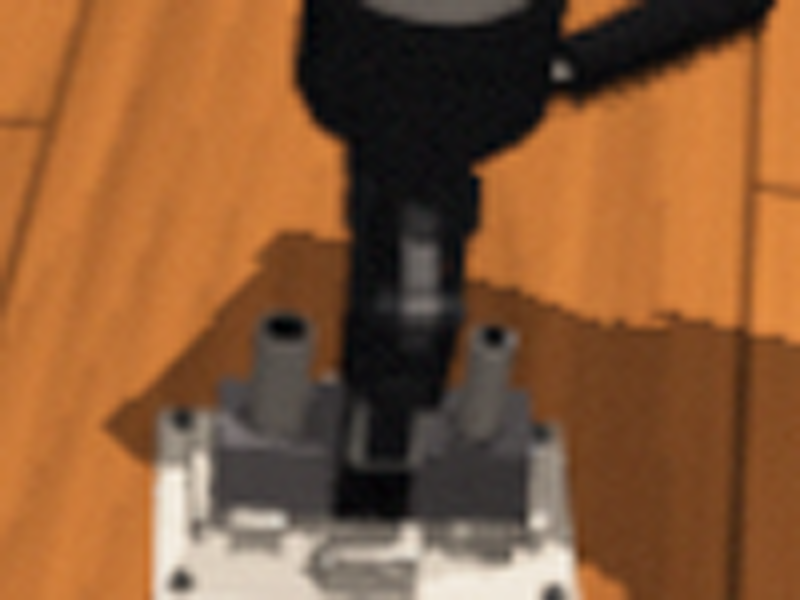

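The cassette is lifting: the force on the tool is about 3 N, its own weight, and both sockets are in place. Now the full lift.

Run:
```python
from h import *
g=manip.current_ee_pos()[:2]
manip.move_l([*g,.131],max_speed=.05); manip.dwell(.5)
print(np.round(manip.current_ee_pos(),4),np.round(manip.current_force(),1),manip.current_grip_width(),manip.current_grip_force())
shot("F"); s=cv2.imread("pics/side_F.png")
cv2.imwrite("pics/comp6.png",cv2.resize(s[85:190,260:400],(800,600),interpolation=cv2.INTER_CUBIC)); print(manip.current_time())
```

```text
[ 0.4994 -0.1516  0.131 ] [ 0.9  0.8 -2.8] 0.4234859670228431 70.51316857337952
25.4167
```

View pics/comp6.png

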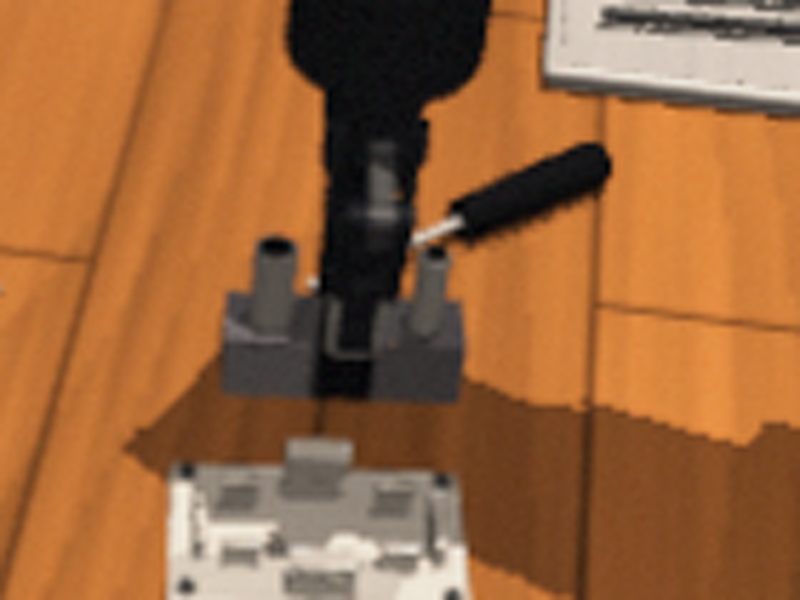

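The cassette hangs level and clear of the dock, with both sockets standing in it (tops at crop pixels 275,245 and 433,255). I'm handing the job in.

```bash
python3 -c "
from bench import manip
print(manip.sign_off())"
```

```text
the job is handed in; nothing more can be done
None
```

I handed the job in at about 25 s on the robot's clock. Both sockets are home in their own bores, and the cassette is held level by its pinched catches about 10 cm above the bench. The sign-off returned no verdict.

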